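# Clamp a spacer bush in the bench vice with its T-handle

### The job

Stand the black spacer bush upright on the steel bed of the blue vice, between the open jaws and near the middle of their width, and let go of it. Then wind the vice's T-handle clockwise (seen from above), half turn by half turn with fresh holds on its bar, until the handle clearly stiffens and the jaws hold the bush firmly, but do not force it, and let go. Leave the bush upright and do not knock over or push away the other things on the bench.

Things in the scene. Friction and masses are not known exactly. Their poses are not given: they have to be found in the camera images.
- bush_center (a point): Centre (half-way up) of the loose black plastic spacer bush, an upright cylinder 45 mm in diameter and 88 mm tall, about 0.2 kg; z axis along the cylinder. It stands on the bench at the start. The best grasp is round its upper half, so that the fingers stay above the vice's jaws
- vice_bed (a point): Middle of the bush's place on the steel bed (50 mm wide, top 20 mm above the bench) of the blue vice, which is fixed, base 100 (x) by 290 mm (y). y: along the vice from T-handle to fixed jaw; z up. Fixed jaw's face 30 mm away at +y, moving jaw's face at first 29 to 35 mm away at -y. Jaws 80 mm wide (x), tops 66 mm above the bench
- vice_jaw: The moving jaw, a blue block with a steel face. Origin at the foot of its steel face, mid-width, 0.5 mm over the bed; y points to the fixed jaw. Moves only when the T-handle is turned: 3.2 mm per rad (20 mm per full clockwise turn) towards the fixed jaw, sliding the standing bush along the bed
- tee_hub (a point): Centre of the T-handle on its vertical axis, 150 mm above the bench, 160 mm from vice_bed at its -y, 45 mm above the gear housing's collar. x along the bar, z up. The bar is steel, level, 12 mm thick, with a black ball 20 mm in diameter centred 75 mm either side of the hub; hub 30 mm in diameter
- tee_end (a point): Point on the T-handle's bar 55 mm from its axis (tee_hub's +x), a good place to hold or push; the other end is alike (-x). Winding free takes a steady 6 to 7 N here (0.35 N m). Once both jaws touch the bush it stiffens within a quarter turn: 13 to 18 N while turning (0.7 to 1.0 N m) is firm, over 24 N is forcing it; held still it reads up to 12 N less (friction)
- tee (a joint): Angle of the T-handle in rad: 0 = jaws fully open (64.5 mm apart), growing clockwise seen from above; starts between 0 and 1.6; the jaws have closed on the bush at about 6.3. Let go, it springs back a little at most and stays put
- bottle_center (a point): Centre of the white bottle with a red cap, 59 mm in diameter, 154 mm tall, a bystander
- tin_center (a point): Centre of the round white grease tin, 67 mm in diameter, 36 mm high, a bystander
- gearhead_center (a point): Centre of the black gearhead with a yellow shaft cap, 80 x 61 x 60 mm, a bystander
- case_center (a point): Centre of the green bit case, 72 x 115 x 33 mm, a bystander
- tape_center (a point): Centre of the brown roll of tape lying flat, 110 mm in diameter, 48 mm high, a bystander
- deburr_center (a point): Centre of the white and orange deburring tool lying on the bench, 126 mm long, 26 mm thick, a bystander
Things that resemble listed ones, but are neither listed nor needed, are in the scene too. What is shaped like the part that bears bush_center but orange or purple is not meant.

How it is judged (in metres and radians):
On the way, in this order (a step that is already met when the one before it is completed fails the run):
1. the bush stands upright on the bed between the open jaws, released (z of bush_center in the frame of vice_bed between 0.04 and 0.048 m and x of bush_center in the frame of vice_bed between -0.025 and 0.025 m and y of bush_center in the frame of vice_bed between -0.02 and 0.012 m and angle between bush_center's own z axis and vertical below 0.1 rad and contact force between the fingers and bush below 0.1 N and contact force between vice_jaw and bush below 20 N), for 0.2 s.
2. the T-handle is wound until the jaws hold the bush with 60 N or more (contact force between vice_jaw and bush above 60 N and value of joint tee above 5.5 rad), for 0.2 s.
At the end, for the whole second after the job is handed in: The bush stands upright (within 7 degrees) on the bed, within 25 mm of the jaws' mid-width, at rest and squeezed between the jaws with at least 60 N; the T-handle is released (all of step 2 and z of bush_center in the frame of vice_bed between 0.038 and 0.05 m and x of bush_center in the frame of vice_bed between -0.025 and 0.025 m and angle between bush_center's own z axis and vertical below 0.12 rad and linear speed of bush below 0.02 m/s); the robot touches nothing.
It fails at once if the vice is forced: the bush is squeezed with more than 500 N (contact force between vice_jaw and bush above 500 N).
It fails at once if the bush is tipped over (angle between bush_center's own z axis and vertical above 0.8 rad).
It fails at once if another thing on the bench is pushed more than 30 mm or knocked over (distance of any of bottle_center, tin_center, gearhead_center, case_center, tape_center, deburr_center from where it was at the start of the episode above 0.03 m).
It also fails if it takes over 72 s, if anything falls off the work surface, if the arm or the gripper's body presses on something with over 40 N, if the wrist force passes 120 N, or if a joint passes its speed limit or range.

### The arm

A 7-joint arm with a two-finger parallel gripper is mounted at the origin on a cart in front of the work surface, level with it; the furniture and walls round the work are solid. World frame = base frame: x ahead of the robot, y to its left, z up, the work surface at z = 0. Lengths are in mm, angles in rad, forces in N, time in s.
With the tool pointing down it reaches from about 400 to 875 mm from the base axis. Payload 4.4 kg.
Tool frame: the origin (TCP) lies at the very end of the fingers, on their centre line; the grasp point (between the pads) lies 19 mm behind it; y points along the fingers, x is the direction in which the jaws open and shut, and the axes are right-handed (so a half turn about y gives the same grasp; the last joint's range is limited). The gripper opens to 85 mm and grips with 20 to 120 N. Pads are 22 mm wide; open, the fingers measure 114 mm over their backs; the gripper's body (76 mm by 85 mm) begins 54 mm behind the grasp point. The pads swing forward as they close: fully open they stand 13 mm farther back than shut.
Start: joints at [1.062, 0.628, 0.038, 1.517, -0.027, 0.996, -0.02], TCP at [278.534, -587.313, 231.313] pointing down, gripper open.
Joint ranges: [-3.06, 3.06], [-0.37, 2.12], [-1.25, 1.32], [0.18, 2.47], [-1.1, 4.24], [0.23, 1.98], [-2.94, 2.94]. Speed limits (rad/s): [2.57, 2.57, 3.14, 3.14, 3.14, 3.14, 3.14].

### API

Orientations are given as [roll, pitch, yaw] about the fixed x, y, z axes, in that order (R = Rz(yaw) Ry(pitch) Rx(roll)).
In Python, from cell import readout, eyes, finish_job gives the robot as it stands. The module is installed in compiled form; this text tells all that it offers.
- The arm moves only by the tool apply_moves, never from a script. Its argument "commands" is a list that holds one entry, the list of rows, each a list of 6 numbers: the shift along the tool's x, y, z in units of 0.04 m (1.0 is 0.04 m), then the turn, a rotation vector about the tool's x, y, z in units of 5 degrees (1.0 is 5 degrees). A call has 1 to 8 rows; each row shifts and turns the pose as measured when the row begins, along the tool's axes as they then stand; what a row does not reach is not made up. A row lasts 1/12 s, in which the tool goes at most 41.7 mm and 7.16 degrees, less where a joint would pass 70% of its speed; a pose out of reach is approached as far as the arm can. A call with a number of a shift or a turn outside -1 to 1 is refused whole. A call with a gripper value outside its range is refused whole. "claw" is the finger opening in mm, from 0 to 85.4, set as the call begins (left out, the last holds). The fingers move at their own pace and stop on an object; the grip force is fixed at half the most. Time passes only in rows, so rows that do not move let the fingers close. It gives the time, the measured TCP pose, the force and the opening at its end, in the units of the state.
- readout.read_state(): the state, without advancing time (a new reading comes with each control period).
- eyes.get_image(name): name is "side" or "top"; returns a dict with "image" (480x640x3 uint8, red, green, blue), "mtx" (3x3 intrinsics, pixels), "rvec" (rotation vector, rad) and "tvec" (3), from world to camera coordinates, as OpenCV has them. Camera axes: x right, y down, z forward; pixel columns grow to the right and rows downward; lengths in mm; the calibration is good to about 2 mm. A picture is of the moment at which its call begins. There is no depth.
- finish_job(): hands the job in, once; it reports no verdict.
The state is a dict: "clock": time; "qpos": joint angles; "qd": joint speeds; "tau": joint torques, N m; "eef_pos": TCP position; "tool_rot": TCP orientation; "force": force on the tool from outside, world axes, zero at the start; "torque": the same for the moment, N m; "width": finger opening in mm.
Only numpy, scipy, OpenCV 4.12 (cv2) and the standard library are available. Lean on these libraries where they do the work, as an engineer would, in place of code of your own. Each camera call takes 0.05 s, during which the arm holds its last target. There are 200 camera calls.

## Working session

There is one attempt and no reset: what is moved stays moved. The work goes in short steps, Python scripts to look and compute and a tool call to move; the robot and the scene stay as the last step left them, time stands still between calls to the robot, and variables do not carry over. Pictures are saved under pics/ and viewed, about 8 in all and at most 12, crops included, and the job is handed in when it is done.

Besides the shell and the picture viewer there is one more tool, called after "Emit:" as a command line: name --argument value ..., lists and objects as JSON in quotes. apply_moves: Moves the arm, as the interface text tells. Shifts and turns lie within -1 to 1; 1 stands for 0.04 m of shift or 5 degrees of turn. Its arguments: {"type":"object","properties":{"commands":{"type":"array"},"claw":{"type":"number"}},"required":["commands"]}

```bash
mkdir -p pics; cat > h.py <<'E'
import numpy as np,cv2
from cell import readout,eyes,finish_job
def shot(n,f):
    d=eyes.get_image(n); cv2.imwrite(f'pics/{f}.png',d['image'][:,:,::-1]); np.savez(f'pics/{f}.npz',**{k:d[k] for k in('mtx','rvec','tvec','image')}); return d
def load(f): return np.load(f'pics/{f}.npz')
def ray(d,uv,z):
    R=cv2.Rodrigues(np.array(d['rvec'],float))[0];t=np.array(d['tvec'],float).ravel()
    c=-R.T@t; v=R.T@np.linalg.inv(d['mtx'])@[uv[0],uv[1],1]
    return c+v*(z-c[2])/v[2]
def proj(d,p):
    return cv2.projectPoints(np.array([p],float),np.array(d['rvec'],float),np.array(d['tvec'],float),np.array(d['mtx'],float),None)[0].ravel()
E
python3 -c "
from h import *
a=shot('top','t0');b=shot('side','s0')
for d in(a,b):
  R=cv2.Rodrigues(np.array(d['rvec'],float))[0];print(-R.T@np.array(d['tvec']).ravel(),R.round(2).tolist(),d['mtx'][0][0])
print(readout.read_state())"
```

```text
[ 470.8283983    -6.86503423 1517.5364207 ] [[0.01, -1.0, -0.01], [-1.0, -0.0, -0.07], [0.07, 0.01, -1.0]] 618.5756382441917
[ 419.47803847 -763.36959163  823.66044348] [[0.98, -0.2, 0.02], [-0.12, -0.65, -0.75], [0.16, 0.73, -0.66]] 455.57238823426775
{'clock': 0.1, 'qpos': array([ 1.06222887,  0.62924001,  0.03842636,  1.51825329, -0.02701223,
        0.99631862, -0.01998577]), 'qd': array([ 0.00048085, -0.00055928,  0.00012893, -0.00119957,  0.00057543,
       -0.00227191, -0.0005396 ]), 'tau': array([ 3.45495391e-03, -5.64526141e+01,  1.23080604e+00, -1.93968379e+01,
        1.13919057e-02,  5.46569150e-03,  9.33199459e-06]), 'eef_pos': array([ 278.28912901, -586.79688597,  230.49424645]), 'tool_rot': array([-1.57079149,  0.00170223, -1.12800608]), 'force': array([-0.55309086,  0.04462371, -0.5296512 ]), 'torque': array([-0.05789274, -0.00595441, -0.03169594]), 'width': 85.53618695093445}
```

View pics/t0.png

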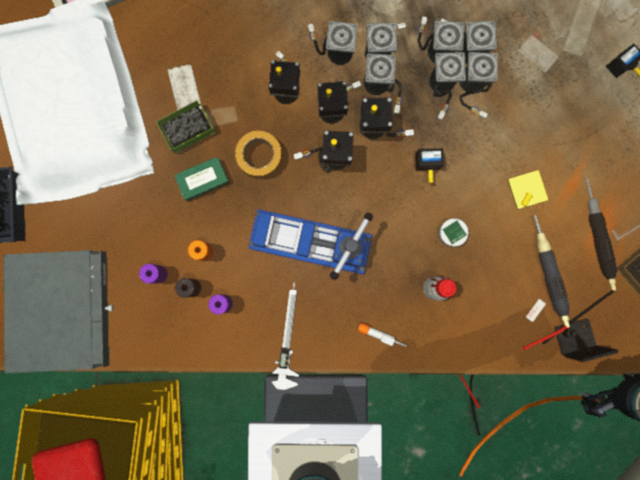

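View pics/s0.png

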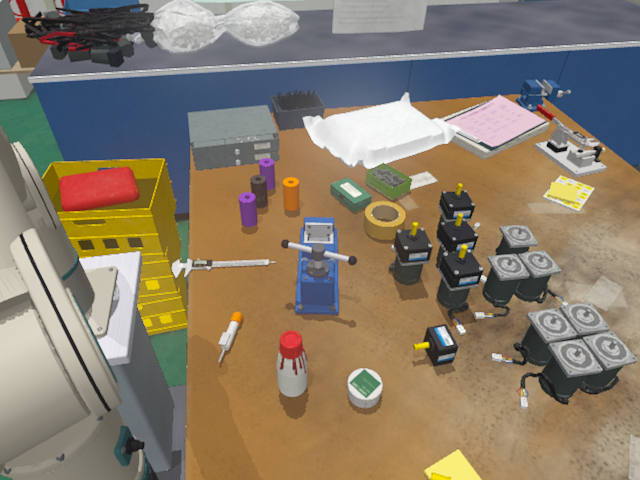

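The top view shows four bush-like cylinders: black (187,288), purple (152,273) and (219,304), orange (198,250). Only the one at (187,288) in the top view, (259,190) in the side view, is black, so that is the one meant. The vice's fixed jaw is at the left, near (283,233), and the T-handle hub is at (351,245). I'll confirm with an enlarged crop.

```bash
python3 -c "
from h import *
a=load('t0')
im=a['image'][195:320,130:390,::-1]
cv2.imwrite('pics/c0.png',cv2.resize(im,None,fx=3,fy=3,interpolation=cv2.INTER_CUBIC))
I=a['image'].astype(int)
for n,uv,z in [('bush',(187,288),88),('hub',(351,245),156),('ball1',(368,216),150),('ball2',(334,275),150)]: print(n,ray(a,uv,z).round(1))
hsv=cv2.cvtColor(a['image'],cv2.COLOR_RGB2HSV)
g=I.max(2)
m=((g<75)).astype(np.uint8); m[:,:165]=0;m[:,210:]=0;m[:270]=0;m[310:]=0
n,l,s,c=cv2.connectedComponentsWithStats(m);print(s,c)
b=((hsv[...,0]>100)&(hsv[...,0]<125)&(hsv[...,1]>130)&(hsv[...,2]>60)).astype(np.uint8);b[:200]=0;b[290:]=0;b[:,:240]=0;b[:,390:]=0
cs=cv2.findContours(b,0,1)[0];p=np.vstack([x for x in cs if cv2.contourArea(x)>20]);print(cv2.minAreaRect(p),cv2.boxPoints(cv2.minAreaRect(p)))
"
```

```text
bush [473.  296.6  88. ]
hub [569.4 -78.4 156. ]
ball1 [ 634.6 -116.4  150. ]
ball2 [503.3 -41.3 150. ]
[[     0      0    640    480 306869]
 [   165    270      3     11     23]
 [   182    279      2      1      2]
 [   185    279      1      1      1]
 [   176    279     26     18    305]] [[319.64232295 239.44884299]
 [165.65217391 274.47826087]
 [182.5        279.        ]
 [185.         279.        ]
 [189.24590164 287.9442623 ]]
((309.941162109375, 241.26467895507812), (116.9255142211914, 39.37287521362305), 12.528807640075684) [[248.59998 247.79997]
 [257.14117 209.36467]
 [371.28235 234.72939]
 [362.74115 273.16467]]
```

View pics/c0.png

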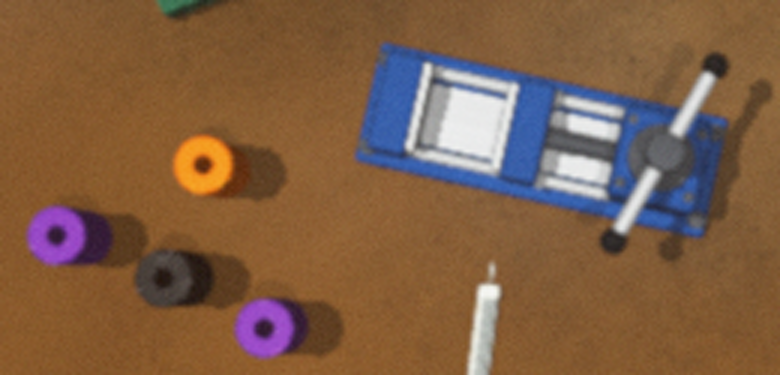

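The crop confirms it: the black bush's hole is at crop (164,278) = image (184.7,287.7), between two purple bushes and one orange. The hub is at crop (664,152), the bar runs between the balls at (714,65) and (613,241), and the jaws are open at about 432..510.

```bash
python3 -c "
from h import *
a=load('t0');b=load('s0')
f=lambda x,y:(x/3+130,y/3+195)
P=ray(a,f(164,278),88);print('bush',P.round(1), 'in side',proj(b,P))
H=ray(a,f(664,152),160);b1=ray(a,f(714,65),150);b2=ray(a,f(613,241),150);print('hub',H,(b1+b2)/2,b1-b2,np.degrees(np.arctan2(*(b1-b2)[1::-1])))
print('jaw mid',(ray(a,f(420,110),66)+ray(a,f(507,127),66))/2)
p=ray(a,f(358,160),10);q=ray(a,f(700,236),10);print('edge',p,q,np.degrees(np.arctan2(*(p-q)[1::-1])))
yaw=-1.128;X=np.array([np.cos(yaw),np.sin(yaw)]);Z=np.array([-np.sin(yaw),np.cos(yaw)])
c=readout.read_state()['eef_pos']
for w in[(520,-250),P[:2]]:
  d=np.array(w)-c[:2];print('move',w,d@X/40,d@Z/40);c=np.array(w)
im=b['image'][150:300,225:400,::-1];cv2.imwrite('pics/c1.png',cv2.resize(im,None,fx=4,fy=4,interpolation=2))
"
```

```text
bush [473.7 302.1  88. ] in side [257.20223883 177.99810736]
hub [567.65010965 -78.94558924 160.        ] [567.8297423  -79.22678188 150.        ] [130.59310808 -74.4336068    0.        ] -29.68166165445142
jaw mid [600.03006417  73.51374363  66.        ]
edge [570.67878483 162.35233304  10.        ] [ 510.18964832 -116.12193195   10.        ] 77.74480369910616
move (520, -250) -5.018747121374558 9.067654440663322
move [473.73232994 302.0623259 ] -12.966100468347793 4.868385949314241
```

View pics/c1.png

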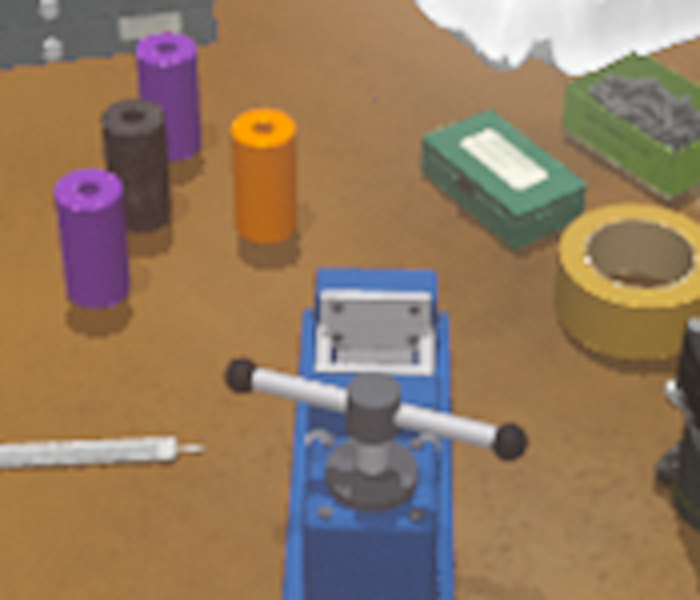

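Emit:
apply_moves --commands '[[[-0.48,0,0.87,0,0,0],[-0.48,0,0.87,0,0,0],[-0.48,0,0.87,0,0,0],[-0.48,0,0.87,0,0,0],[-0.6,0,0.8,0,0,0],[-0.75,0,0.65,0,0,0],[-0.87,0,0.48,0,0,0],[-0.87,0,0.48,0,0,0]]]' --claw 85

```text
clock: 0.77
eef_pos: [406.0, -305.0, 224.6]
tool_rot: [-1.578, -0.0, -1.147]
force: [0.7, 0.0, -0.2]
width: 84.8
```

Emit:
apply_moves --commands '[[[-0.83,-0.02,0.54,0,0,0],[-0.83,-0.02,0.54,0,0,0],[-0.83,-0.02,0.54,0,0,0],[-0.83,-0.02,0.54,0,0,0],[-0.83,-0.02,0.54,0,0,0],[-0.83,-0.02,0.54,0,0,0],[-0.83,-0.02,0.54,0,0,0],[-0.83,-0.02,0.54,0,0,0]]]'

```text
clock: 1.43
eef_pos: [451.3, 24.0, 228.9]
tool_rot: [-1.58, 0.002, -1.148]
force: [1.5, -0.6, -0.8]
width: 85.3
```

Emit:
apply_moves --commands '[[[-0.86,0,0.48,0,0,0],[-0.86,0,0.48,0,0,0],[-0.86,0,0.48,0,0,0],[-0.86,0,0.48,0,0,0],[-0.86,0,0.48,0,0,0],[-0.86,0,0.48,0,0,0],[-0.6,0,0.35,0,0,0],[-0.1,0,0.05,0,0,0]]]'

```text
clock: 2.1
eef_pos: [470.9, 314.9, 226.7]
tool_rot: [-1.58, 0.007, -1.137]
force: [-0.5, 0.7, -0.4]
width: 84.9
```

Emit:
apply_moves --commands '[[[0.3,0,-0.07,0,0,0],[0.02,0.4,0,0,0,0],[0,0.8,0,0,0,0],[0,0.8,0,0,0,0],[0,0.4,0,0,0,0],[0,0.2,0,0,0,0],[0,0,0,0,0,0]]]'

```text
clock: 2.68
eef_pos: [473.7, 295.2, 118.9]
tool_rot: [-1.58, 0.002, -1.138]
force: [-0.7, -0.3, 0.2]
width: 85.1
```

```bash
python3 -c "
from h import *
s=readout.read_state();print(s['eef_pos'],s['tool_rot'],s['qpos'])
a=shot('top','t1');b=shot('side','s1')
A=cv2.resize(a['image'][240:340,120:260,::-1],(420,300),interpolation=2);B=cv2.resize(b['image'][110:230,190:330,::-1],(350,300),interpolation=2)
cv2.imwrite('pics/c2.png',np.hstack([A,B]))"
```

```text
[473.74952445 295.24133662 118.88713788] [-1.58039508  0.00229729 -1.13779657] [-0.57651921  0.65264604 -0.04393     1.87073616  0.03865164  0.62807225
 -1.78071853]
```

View pics/c2.png

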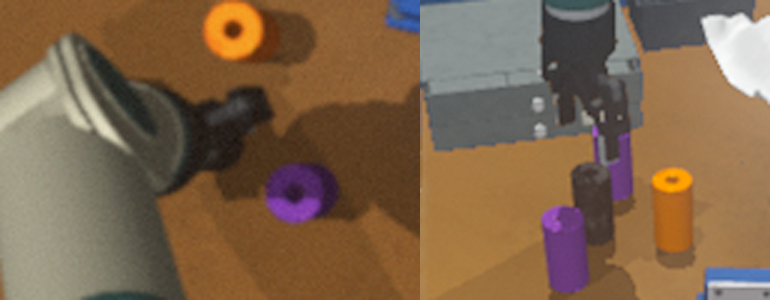

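The right half (side view) shows the open fingers just above the black bush, with the purple and orange ones clear of them. I'll correct by +7 mm in y and lower.

Emit:
apply_moves --commands '[[[-0.16,0,0.07,0,0,0],[0,0,0,0,0,0],[0,0.5,0,0,0,0],[0,0.5,0,0,0,0],[0,0.4,0,0,0,0],[0,0.15,0,0,0,0],[0,0,0,0,0,0]]]'

```text
clock: 3.37
eef_pos: [481.9, 309.7, 66.6]
tool_rot: [-1.556, 0.007, -1.137]
force: [-0.3, 0.4, -0.6]
width: 85.0
```

Emit:
apply_moves --commands '[[[0,0,0,0,0,0],[0,0,0,0,0,0],[0,0,0,0,0,0],[0,0,0,0,0,0],[0,0,0,0,0,0],[0,0,0,0,0,0],[0,0,0,0,0,0],[0,0,0,0,0,0]]]' --claw 30

```text
clock: 4.03
eef_pos: [484.5, 311.6, 71.6]
tool_rot: [-1.549, 0.008, -1.137]
force: [-0.1, -0.4, -1.1]
width: 42.1
```

Emit:
apply_moves --commands '[[[0,0,0,0,0,0],[0,0,0,0,0,0],[0,0,0,0,0,0],[0.05,0.0,-0.2,-0.1,0,-0.25],[0.05,0.0,-0.2,0,0,0]]]' --claw 85

```text
clock: 4.45
eef_pos: [473.1, 302.2, 71.6]
tool_rot: [-1.554, -0.013, -1.138]
force: [-0.1, 0.4, -0.6]
width: 84.9
```

```bash
python3 -c "
from h import *
import time
for i in range(3):
  s=readout.read_state();print(s['clock'],s['eef_pos'],s['tool_rot'],s['qd'].round(3),s['force']); b=shot('side','s2')
a=shot('top','t2')
A=cv2.resize(a['image'][240:340,120:260,::-1],(420,300),interpolation=2);B=cv2.resize(b['image'][140:220,225:305,::-1],(400,400),interpolation=2)
cv2.imwrite('pics/c3.png',B)"
```

```text
4.45 [473.06848306 302.22054623  71.62792936] [-1.55445744 -0.01332372 -1.13757177] [ 0.041 -0.096  0.008  0.288  0.001 -0.216  0.025] [-0.06136622  0.37204851 -0.64940251]
4.5 [471.41175443 299.87334737  71.44001747] [-1.55748    -0.01426779 -1.13834139] [ 0.014  0.005  0.005 -0.007 -0.003  0.027  0.009] [-1.73648459 -1.26508872  0.05583052]
4.55 [472.07007868 299.91471186  71.48316129] [-1.55708916 -0.01422244 -1.13883781] [ 0.007  0.008 -0.002 -0.029 -0.    -0.     0.   ] [-0.87424598  0.58475629  0.19283037]
```

View pics/c3.png

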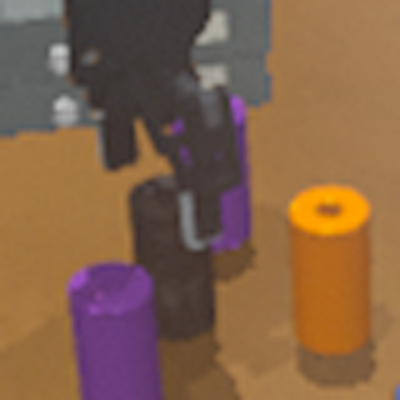

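Emit:
apply_moves --commands '[[[-0.03,0.2,0.05,-0.2,0,-0.08],[0,0.2,0,0,0,0],[0,0.14,0,0,0,0]]]'

```text
clock: 4.9
eef_pos: [477.2, 303.5, 50.0]
tool_rot: [-1.569, -0.02, -1.14]
force: [0.0, -0.9, 0.4]
width: 85.1
```

```bash
python3 -c "
from h import *
b=load('s2')
for p in[(453,341,84),(491,259,84)]:u=proj(b,p);print((u-[225,140])*5)
eyes.get_image('side');s=readout.read_state();print(s['clock'],s['eef_pos'],s['tool_rot'],s['force'])"
```

```text
[118.45209268 160.83557934]
[200.86386306 237.34765248]
4.95 [476.78328062 303.31151929  48.90388446] [-1.57081944 -0.01994216 -1.14012365] [-0.23815584 -0.35171959 -0.51616847]
```

Emit:
apply_moves --commands '[[[0,0,-0.08,-0.2,0,0.1],[0,0,0,0,0,0],[0,0,0,0,0,0],[0,0,0,0,0,0],[0,0,0,0,0,0],[0,0,0,0,0,0]]]' --claw 30

```text
clock: 5.45
eef_pos: [473.2, 301.2, 47.5]
tool_rot: [-1.593, -0.01, -1.141]
force: [-0.6, -0.0, -0.7]
width: 43.5
```

Emit:
apply_moves --commands '[[[0,-0.4,0,0,0,0],[0,-0.8,0,0,0,0],[0,-0.8,0,0,0,0],[0,-0.7,0,0,0,0],[0,-0.3,0,0,0,0]]]'

```text
clock: 5.87
eef_pos: [471.6, 301.1, 167.5]
tool_rot: [-1.605, -0.013, -1.14]
force: [1.6, -0.5, -1.3]
width: 43.4
```

Emit:
apply_moves --commands '[[[0.5,0,0.05,0,0,0],[0.9,0,0.1,0,0,0],[0.9,0,0.1,0,0,0],[0.9,0,0.1,0,0,0],[0.9,0,0.1,0,0,0],[0.9,0,0.1,0,0,0],[0.9,0,0.05,0,0,0],[0.4,0,0,0,0,0]]]'

```text
clock: 6.53
eef_pos: [603.3, 84.2, 174.3]
tool_rot: [-1.594, -0.007, -1.123]
force: [0.5, -0.2, -1.2]
width: 43.4
```

```bash
python3 -c "
from h import *
eyes.get_image('side');b=shot('side','s3');s=readout.read_state();print(s['clock'],s['eef_pos'],s['tool_rot'],s['force'])
a=shot('top','t3')
A=cv2.resize(a['image'][190:300,230:390,::-1],(480,330),interpolation=2);B=cv2.resize(b['image'][150:300,240:380,::-1],(308,330),interpolation=2)
cv2.imwrite('pics/c4.png',np.hstack([A,B]))"
```

```text
6.6333 [602.53980762  84.64018874 174.17724965] [-1.5943476  -0.00621926 -1.12476016] [ 0.01935582  0.30828056 -0.99063773]
```

View pics/c4.png

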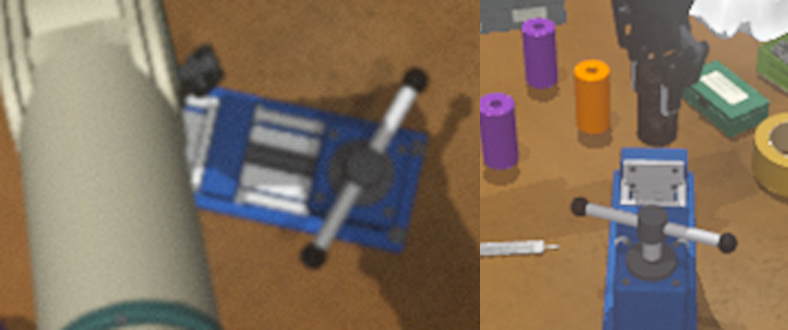

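The bush hangs upright in the fingers (crop about (657,110)), above and behind the vice, clear of everything. The T-handle hasn't moved.

Emit:
apply_moves --commands '[[[0.2,0,-0.15,0,0,0],[0.02,0.3,-0.02,0,0,0],[0,0.5,0,0,0,0],[0,0.35,0,0,0,0],[0,0.15,0,0,0,0]]]'

```text
clock: 7.1
eef_pos: [595.5, 82.1, 122.8]
tool_rot: [-1.591, -0.0, -1.112]
force: [-0.1, -0.4, -0.9]
width: 43.4
```

```bash
python3 -c "
from h import *
eyes.get_image('side');b=shot('side','s4');s=readout.read_state();print(s['clock'],s['eef_pos'],s['tool_rot'],s['force'])
B=cv2.resize(b['image'][140:280,270:370,::-1],(500,700)[:2],interpolation=2)[:590]
cv2.imwrite('pics/c5.png',B)"
```

```text
7.2 [595.52263607  82.02674583 123.15958362] [-1.59157683e+00 -2.78539428e-04 -1.11177143e+00] [-0.706692    0.47712113 -1.55621246]
```

View pics/c5.png

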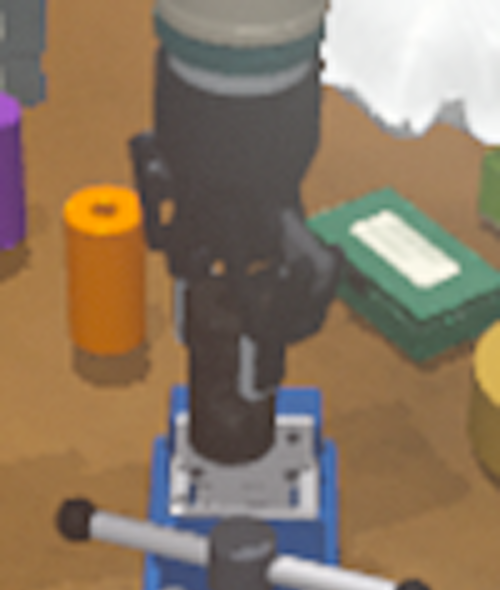

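Emit:
apply_moves --commands '[[[0.24,0,0.02,0,0,0],[0.03,0,0,0,0,0]]]'

```text
clock: 7.37
eef_pos: [601.5, 73.5, 124.3]
tool_rot: [-1.59, -0.001, -1.109]
force: [0.8, -0.9, -1.5]
width: 43.6
```

Emit:
apply_moves --commands '[[[0,0.25,0,0,0,0],[0,0.3,0,0,0,0],[0,0.3,0,0,0,0]]]'

```text
clock: 7.62
eef_pos: [605.3, 72.9, 92.8]
tool_rot: [-1.581, -0.004, -1.11]
force: [1.0, 0.2, -0.9]
width: 43.2
```

Emit:
apply_moves --commands '[[[-0.07,0.2,-0.1,0,0,0],[0,0.2,0,0,0,0],[0,0.1,0,0,0,0]]]'

```text
clock: 7.87
eef_pos: [599.3, 73.0, 68.7]
tool_rot: [-1.583, -0.003, -1.11]
force: [0.2, 0.1, -1.6]
width: 43.8
```

Emit:
apply_moves --commands '[[[0.02,0.05,0.02,0,0,0],[0,0.03,0,0,0,0]]]'

```text
clock: 8.03
eef_pos: [599.6, 73.2, 67.1]
tool_rot: [-1.585, -0.002, -1.11]
force: [-4.2, -0.4, 17.5]
width: 43.5
```

Contact with the bed (17 N up). Releasing.

Emit:
apply_moves --commands '[[[0,0,0,0,0,0],[0,0,0,0,0,0],[0,0,0,0,0,0],[0,0,0,0,0,0],[0,0,0,0,0,0],[0,-0.1,0,0,0,0]]]' --claw 85

```text
clock: 8.53
eef_pos: [601.7, 73.5, 71.6]
tool_rot: [-1.582, -0.003, -1.11]
force: [-1.0, 0.1, 0.3]
width: 84.8
```

Emit:
apply_moves --commands '[[[0,-0.2,0,0,0,0],[0,-0.5,0,0,0,0],[0,-0.8,0,0,0,0],[0,-0.9,0,0,0,0],[0,-0.9,0,0,0,0],[0,-0.4,0,0,0,0],[0,0,0,0,0,0]]]'

```text
clock: 9.12
eef_pos: [602.2, 74.5, 228.3]
tool_rot: [-1.584, -0.002, -1.11]
force: [-0.2, 0.6, 0.3]
width: 85.3
```

```bash
python3 -c "
from h import *
eyes.get_image('side');b=shot('side','s5');s=readout.read_state();print(s['clock'],s['eef_pos'],s['tool_rot'],s['force'],s['qpos'])
B=cv2.resize(b['image'][170:290,270:370,::-1],(490,588),interpolation=2)
cv2.imwrite('pics/c6.png',B)"
```

```text
9.2167 [600.64535683  74.21537861 225.10743638] [-1.58859197e+00 -2.59927884e-04 -1.10994178e+00] [ 0.84375625 -0.66594509 -0.87543337] [-0.13210106  0.57760241 -0.06447049  1.63746714  0.04967205  0.94513158
 -1.32582848]
```

View pics/c6.png

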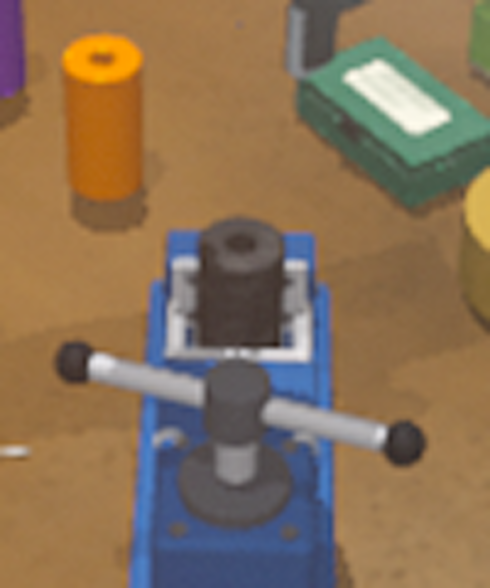

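The bush stands upright, centred between the open jaws and released (top at crop (240,243)). Next, the handle: I plan to use the two open fingers as a fork across the bar, centred on the hub, with pure rotation about the tool axis.

Emit:
apply_moves --commands '[[[0.75,0,-0.6,0,0,0],[0.75,0,-0.6,0,0,0],[0.75,0,-0.6,0,0,0],[0.75,0,-0.6,0,0,0],[0,0,0,0,-1,0],[0,0,0,0,-1,0],[0,0,0,0,-1,0],[0,0,0,0,-1,0]]]'

```text
clock: 9.88
eef_pos: [557.0, -81.1, 212.1]
tool_rot: [-1.604, 0.027, -0.744]
force: [-0.5, 0.1, -0.3]
width: 85.5
```

Emit:
apply_moves --commands '[[[0,0,0,0,-1,0],[0,0,0,0,-1,0],[0,0,0,0,-1,0],[0,0,0,0,-1,0],[0,0,0,0,-1,0],[0,0,0,0,-1,0],[0,0,0,0,-1,0],[0,0,0,0,-1,0]]]'

```text
clock: 10.55
eef_pos: [544.8, -81.3, 195.9]
tool_rot: [-1.573, 0.074, -0.01]
force: [-0.6, 0.2, 0.8]
width: 85.1
```

Emit:
apply_moves --commands '[[[0.2,-0.05,0.02,0,-1,-0.4],[0.2,-0.05,0.02,0,-1,-0.4],[0.2,-0.05,0.02,0,-1,-0.3],[0.05,-0.05,0,0,-0.8,-0.1]]]'

```text
clock: 10.88
eef_pos: [565.4, -75.3, 194.3]
tool_rot: [-1.56, -0.022, 0.341]
force: [0.9, 0.6, -0.5]
width: 85.2
```

Emit:
apply_moves --commands '[[[0.02,0.3,-0.1,0,0,0.25],[0,0.5,0,0,0,0],[0,0.5,0,0,0,0],[0,0.4,0,0,0,0]]]'

```text
clock: 11.22
eef_pos: [565.0, -77.8, 121.0]
tool_rot: [-1.556, 0.003, 0.345]
force: [-0.3, -1.2, -0.6]
width: 84.7
```

Emit:
apply_moves --commands '[[[0.07,0,0,-0.15,1,0],[0,0,0,0,1,0],[0,0,0,0,1,0],[0,0,0,0,1,0],[0,0,0,0,1,0]]]'

```text
clock: 11.63
eef_pos: [556.2, -75.4, 106.1]
tool_rot: [-1.568, 0.032, -0.108]
force: [4.1, 7.8, 6.5]
width: 85.1
```

Emit:
apply_moves --commands '[[[0.12,-0.16,-0.02,0,1,-0.15],[0.12,-0.16,-0.02,0,1,-0.15],[0.12,-0.16,0,0,1,-0.15],[0.1,-0.16,0,0.02,1,-0.12],[0.05,-0.07,0.02,0.03,1,-0.06],[0.04,-0.07,0.03,0.04,1,-0.06]]]'

```text
clock: 12.13
eef_pos: [565.1, -73.3, 121.1]
tool_rot: [-1.569, 0.004, -0.643]
force: [1.8, -0.0, -4.3]
width: 85.0
```

```bash
python3 -c "
from h import *
eyes.get_image('side');b=shot('side','s6');a=shot('top','t6');s=readout.read_state();print(s['clock'],s['eef_pos'],s['tool_rot'],s['force'],s['torque'],s['qpos'])
B=cv2.resize(b['image'][170:290,260:380,::-1],(480,480),interpolation=2)
cv2.imwrite('pics/c7.png',B)"
```

```text
12.2833 [565.22762455 -73.24014706 121.88541594] [-1.56912069  0.00381414 -0.63815385] [0.3537324  0.07856772 0.27257946] [0.05196621 0.00164509 0.07078692] [ 0.16743362  0.66066983 -0.13277533  1.84109767  0.12878797  0.65040063
 -0.67867741]
```

View pics/c7.png

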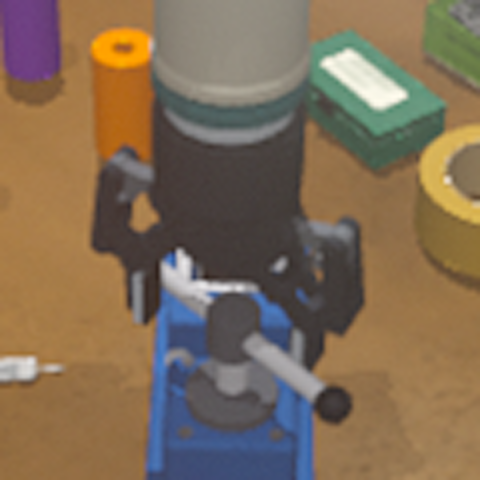

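The picture shows the fork turning the bar clockwise: its near ball moved to crop (333,403), with the fingers beside the bar. I'll continue.

Emit:
apply_moves --commands '[[[0.11,-0.07,-0.01,0.04,1,-0.04],[0.11,-0.07,-0.01,0.04,1,-0.04],[0.04,-0.07,0.02,0.05,1,-0.04],[0.04,-0.07,0.03,0.05,1,-0.03],[0.04,-0.07,0.03,0.05,1,-0.03],[0.03,-0.07,0.04,0.05,1,-0.02],[0.03,-0.07,0.04,0.05,1,-0.02],[0.03,-0.07,0.04,0.05,1,-0.02]]]'

```text
clock: 12.95
eef_pos: [569.6, -76.4, 131.3]
tool_rot: [-1.562, 0.013, -1.334]
force: [-0.6, 1.4, -5.2]
width: 84.9
```

Emit:
apply_moves --commands '[[[0.04,-0.02,0.02,0.08,1,-0.02],[0.04,-0.02,0.03,0.08,1,-0.02],[0.03,-0.02,0.03,0.08,1,0],[0.03,-0.02,0.03,0.08,1,0],[0.02,-0.02,0.04,0.08,1,0.01],[0.02,-0.02,0.04,0.07,1,0.02],[0.01,-0.02,0.04,0.07,1,0.02],[0.01,-0.02,0.04,0.07,1,0.02]]]'

```text
clock: 13.62
eef_pos: [571.7, -77.6, 130.7]
tool_rot: [-1.545, 0.037, -2.032]
force: [-0.4, 1.4, -0.1]
width: 84.9
```

Emit:
apply_moves --commands '[[[0.01,0.01,0.03,-0.1,1,-0.14],[0.01,0.01,0.03,-0.1,1,-0.14],[0.01,0.01,0.03,-0.1,1,-0.14],[0.01,0.01,0.03,0,1,0],[0.01,0.01,0.03,0,1,0],[0.01,0.01,0.03,0,1,0],[0.01,0.01,0.02,0,1,0],[0.01,0.01,0.02,0,1,0]]]'

```text
clock: 14.28
eef_pos: [571.8, -79.2, 126.0]
tool_rot: [-1.592, -0.009, -2.733]
force: [0.3, 2.1, 5.5]
width: 84.6
```

```bash
cat > m.py <<'E'
from h import *
s=readout.read_state();print(s['clock'],s['eef_pos'].round(1),s['tool_rot'].round(3),s['force'].round(1),s['torque'].round(2),s['qpos'].round(2))
E
python3 m.py
```

```text
14.2833 [571.8 -79.2 126. ] [-1.592 -0.009 -2.733] [0.3 2.1 5.5] [ 0.28 -0.02  0.42] [-0.19  0.71  0.46  1.81 -0.46  0.74 -2.21]
```

Emit:
apply_moves --commands '[[[0.01,0,0.03,0.08,1,0.03],[0.01,0,0.03,0.08,1,0.03],[0,0,0.03,0.08,1,0.03],[0,0,0.03,0,1,0],[0,0,0.03,0,1,0],[0,0,0.03,0,1,0],[0,0,0.03,0,1,0]]]'

```text
clock: 14.87
eef_pos: [571.6, -81.3, 125.4]
tool_rot: [-1.576, -0.009, 2.937]
force: [-0.1, 2.1, 5.2]
width: 84.7
```

```bash
python3 m.py
```

```text
14.8667 [571.6 -81.3 125.4] [-1.576 -0.009  2.937] [-0.1  2.1  5.2] [ 0.34 -0.02  0.34] [-0.29  0.75  0.63  1.83 -0.62  0.78 -2.67]
```

Emit:
apply_moves --commands '[[[0,0,0,0,-1,0],[0,0,0,0,-1,0],[0,-0.5,0,0,0,0],[0,-0.8,0,0,0,0],[0,-0.8,0,0,0,0],[0,-0.4,0,0,0,0],[0,-0.05,0,0,-1,0],[0,-0.05,0,0,-1,0]]]'

```text
clock: 15.53
eef_pos: [566.2, -81.2, 226.0]
tool_rot: [-1.585, -0.028, -2.97]
force: [0.2, -0.1, 0.9]
width: 84.6
```

Emit:
apply_moves --commands '[[[0,-0.04,0,0,-1,0],[0,-0.04,0,0,-1,0],[0,-0.04,0,0,-1,0],[0,-0.04,0,0,-1,0],[0,-0.04,0,0,-1,0],[0,-0.04,0,0,-1,0],[0,-0.04,0,0,-1,0],[0,-0.04,0,0,-1,0]]]'

```text
clock: 16.2
eef_pos: [561.1, -81.5, 234.3]
tool_rot: [-1.613, -0.018, -2.218]
force: [0.2, 1.1, -0.5]
width: 85.0
```

```bash
python3 m.py; python3 -c "
from h import *
b=shot('side','s7');a=shot('top','t7')
A=cv2.resize(a['image'][190:300,230:390,::-1],(480,330),interpolation=2);B=cv2.resize(b['image'][170:300,250:375,::-1],(317,330),interpolation=2)
cv2.imwrite('pics/c8.png',np.hstack([A,B]))"
```

```text
16.2 [561.1 -81.5 234.3] [-1.613 -0.018 -2.218] [ 0.2  1.1 -0.5] [ 0.08 -0.04 -0.02] [-0.17  0.56  0.42  1.72 -0.27  0.97 -1.86]
```

View pics/c8.png

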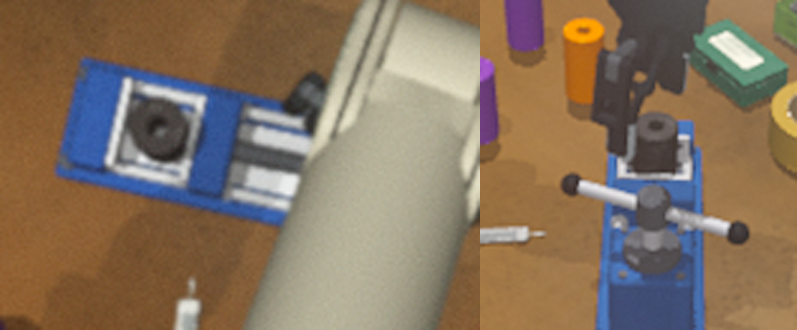

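The bar has made a half turn: balls at crop (571,184) and (738,233), close to the first view's positions. The bush is still upright in the jaws. I'll turn back for a fresh hold.

Emit:
apply_moves --commands '[[[0,-0.02,0,0.12,-1,0.03],[0,-0.02,0,0.12,-1,0.03],[0,-0.02,0,0.12,-1,0.03],[0,-0.02,0,0.12,-1,0.03],[0,-0.02,0,0.03,-1,0],[0,-0.02,0,0.03,-1,0],[0,-0.02,0,0.03,-1,0],[0,-0.02,0,0.03,-1,0]]]'

```text
clock: 16.97
eef_pos: [557.3, -81.8, 235.9]
tool_rot: [-1.572, -0.0, -1.509]
force: [0.2, 0.3, 0.0]
width: 85.5
```

Emit:
apply_moves --commands '[[[0,-0.02,0,0.03,-1,0],[0,-0.02,0,0.03,-1,0],[0,-0.02,0,0.03,-1,0],[0,-0.02,0,0.03,-1,0],[0,-0.02,0,0,-1,0],[0,-0.02,0,0,-1,0],[0,-0.02,0,0,-1,0],[0,-0.02,0,0,-1,0]]]'

```text
clock: 17.63
eef_pos: [552.7, -82.3, 237.5]
tool_rot: [-1.571, 0.004, -0.79]
force: [-0.8, 0.6, 0.4]
width: 85.2
```

Emit:
apply_moves --commands '[[[0,-0.02,0,0,-1,0],[0,-0.02,0,0,-1,0],[0,-0.02,0,0,-1,0],[0,-0.02,0,0,-1,0],[0,-0.02,0,0,-1,0],[0,-0.02,0,0,-1,0],[0,-0.02,0,0,-1,0],[0,-0.02,0,0,-1,0]]]'

```text
clock: 18.3
eef_pos: [548.2, -83.3, 238.9]
tool_rot: [-1.568, 0.016, -0.071]
force: [-0.3, -0.7, -0.1]
width: 84.7
```

```bash
python3 m.py
```

```text
18.3 [548.2 -83.3 238.9] [-1.568  0.016 -0.071] [-0.3 -0.7 -0.1] [ 0.01 -0.03  0.03] [ 0.22  0.49 -0.18  1.76  0.1   0.91 -0.07]
```

Emit:
apply_moves --commands '[[[0.17,0,0.03,0,-1,-0.06],[0.17,0,0.03,0,-1,-0.06],[0.17,0,0.03,0,-1,-0.06],[0.01,0.4,0,0,0,0],[0.01,0.5,0,0,0,0]]]'

```text
clock: 18.72
eef_pos: [570.2, -80.2, 202.5]
tool_rot: [-1.566, -0.002, 0.198]
force: [0.6, -1.3, -0.5]
width: 85.2
```

Emit:
apply_moves --commands '[[[-0.02,0.5,0,0,0,0],[0,0.6,0,0,0,0],[0,0.5,0,0,0,0],[0,0.3,0,0,0,0]]]'

```text
clock: 19.05
eef_pos: [567.7, -80.8, 120.8]
tool_rot: [-1.565, 0.001, 0.19]
force: [0.2, 0.1, -0.7]
width: 85.2
```

Emit:
apply_moves --commands '[[[0.04,-0.05,0,0,1,-0.05],[0.04,-0.05,0,0,1,-0.05],[0.04,-0.05,0,0,1,-0.05],[0.04,-0.05,0,0,1,-0.05],[0.04,-0.05,0,0,1,-0.05],[0.04,-0.05,0,0,1,-0.05]]]'

```text
clock: 19.55
eef_pos: [568.9, -79.1, 122.0]
tool_rot: [-1.563, 0.001, -0.364]
force: [-0.8, -1.4, -5.8]
width: 84.5
```

```bash
python3 m.py
```

```text
19.55 [568.9 -79.1 122. ] [-1.563e+00  1.000e-03 -3.640e-01] [-0.8 -1.4 -5.8] [-0.3   0.09  0.39] [ 0.13  0.66 -0.05  1.83  0.04  0.65 -0.31]
```

Emit:
apply_moves --commands '[[[0.03,-0.04,0.01,-0.02,1,-0.04],[0.03,-0.04,0.01,-0.02,1,-0.04],[0.03,-0.04,0.02,0,1,-0.04],[0.03,-0.04,0.02,0,1,-0.04],[0.03,-0.04,0.02,0,1,-0.04],[0.03,-0.04,0.02,0,1,-0.04],[0.03,-0.04,0.03,0,1,-0.04],[0.03,-0.04,0.03,0,1,-0.04]]]'

```text
clock: 20.22
eef_pos: [568.8, -79.6, 123.0]
tool_rot: [-1.585, -0.009, -1.1]
force: [0.2, -0.2, -3.2]
width: 85.4
```

```bash
python3 m.py
```

```text
20.2167 [568.8 -79.6 123. ] [-1.585 -0.009 -1.1  ] [ 0.2 -0.2 -3.2] [0.09 0.11 0.41] [-0.03  0.67  0.18  1.83 -0.16  0.66 -0.87]
```

Emit:
apply_moves --commands '[[[0.02,-0.04,0.03,0.03,1,0.02],[0.02,-0.04,0.03,0.03,1,0.02],[0.02,-0.04,0.03,0.03,1,0.02],[0.02,-0.04,0.03,0.02,1,0],[0.02,-0.04,0.03,0.02,1,0],[0.02,-0.03,0.03,0.02,1,0],[0.01,-0.03,0.03,0.02,1,0],[0.01,-0.03,0.03,0.02,1,0]]]'

```text
clock: 20.88
eef_pos: [568.8, -79.4, 123.3]
tool_rot: [-1.59, -0.01, -1.834]
force: [0.6, 0.2, -2.8]
width: 85.0
```

```bash
python3 m.py
```

```text
20.8833 [568.8 -79.4 123.3] [-1.59  -0.01  -1.834] [ 0.6  0.2 -2.8] [0.15 0.01 0.33] [-0.15  0.7   0.38  1.82 -0.37  0.71 -1.4 ]
```

Emit:
apply_moves --commands '[[[0.01,-0.03,0.03,0.05,1,0.03],[0.01,-0.03,0.03,0.05,1,0.03],[0.01,-0.03,0.03,0.05,1,0.03],[0.01,-0.02,0.03,0.03,1,0],[0.01,-0.02,0.03,0.03,1,0],[0.01,-0.02,0.03,0.03,1,0],[0.01,-0.02,0.03,0.03,1,0]]]'

```text
clock: 21.47
eef_pos: [569.1, -79.7, 123.3]
tool_rot: [-1.577, -0.014, -2.475]
force: [0.5, 2.4, -0.1]
width: 85.0
```

```bash
python3 m.py
```

```text
21.4667 [569.1 -79.7 123.3] [-1.577 -0.014 -2.475] [ 0.5  2.4 -0.1] [ 0.4  -0.07  0.36] [-0.26  0.74  0.56  1.83 -0.54  0.75 -1.88]
```

Emit:
apply_moves --commands '[[[0,-0.02,0.03,0.03,1,0.04],[0,-0.02,0.03,0.02,1,0.04],[0,-0.02,0.03,0.02,1,0.04],[0,-0.02,0.03,0.02,0.6,0.02]]]'

```text
clock: 21.8
eef_pos: [569.3, -79.7, 123.3]
tool_rot: [-1.572, -0.008, -2.806]
force: [0.7, 0.9, -1.3]
width: 85.2
```

```bash
python3 m.py
```

```text
21.8 [569.3 -79.7 123.3] [-1.572 -0.008 -2.806] [ 0.7  0.9 -1.3] [ 0.27 -0.02  0.38] [-0.3   0.76  0.65  1.84 -0.63  0.77 -2.12]
```

Emit:
apply_moves --commands '[[[0,-0.01,0.02,0.02,0.6,0.02],[0,-0.01,0.02,0.02,0.6,0.02],[0,-0.01,0.02,0.02,0.6,0.02]]]'

```text
clock: 22.05
eef_pos: [569.3, -79.9, 123.0]
tool_rot: [-1.568, -0.005, -2.97]
force: [-0.3, 1.0, 1.8]
width: 85.2
```

```bash
python3 m.py
```

```text
22.05 [569.3 -79.9 123. ] [-1.568 -0.005 -2.97 ] [-0.3  1.   1.8] [0.27 0.16 0.42] [-0.33  0.77  0.69  1.84 -0.68  0.78 -2.25]
```

Emit:
apply_moves --commands '[[[0,-0.01,0.02,0.02,0.6,0.02],[0,-0.01,0.02,0.02,0.6,0.02]]]'

```text
clock: 22.22
eef_pos: [569.3, -79.9, 123.1]
tool_rot: [-1.565, -0.003, -3.078]
force: [0.6, 0.7, 0.7]
width: 85.1
```

```bash
python3 m.py
```

```text
22.2167 [569.3 -79.9 123.1] [-1.565e+00 -3.000e-03 -3.078e+00] [0.6 0.7 0.7] [0.22 0.12 0.6 ] [-0.35  0.78  0.72  1.84 -0.7   0.79 -2.33]
```

Emit:
apply_moves --commands '[[[0,-0.01,0.02,0,0.5,0],[0,-0.01,0.02,0,0.4,0]]]'

```text
clock: 22.38
eef_pos: [569.3, -79.9, 123.1]
tool_rot: [-1.565, -0.005, 3.125]
force: [1.3, 1.1, -0.2]
width: 85.2
```

```bash
python3 m.py
```

```text
22.3833 [569.3 -79.9 123.1] [-1.565 -0.005  3.125] [ 1.3  1.1 -0.2] [0.25 0.15 0.77] [-0.36  0.79  0.74  1.84 -0.72  0.81 -2.39]
```

Emit:
apply_moves --commands '[[[0,-0.01,0.02,0,0.4,0],[0,-0.01,0.02,0,0.3,0]]]'

```text
clock: 22.55
eef_pos: [569.2, -79.9, 123.1]
tool_rot: [-1.566, -0.007, 3.065]
force: [0.6, 0.4, 0.1]
width: 84.8
```

```bash
python3 m.py
```

```text
22.55 [569.2 -79.9 123.1] [-1.566 -0.007  3.065] [0.6 0.4 0.1] [0.25 0.04 0.85] [-0.37  0.8   0.76  1.84 -0.73  0.82 -2.44]
```

The handle is firm at 0.85 N m. Now I back off, lift and look.

Emit:
apply_moves --commands '[[[0,0,0,0,0,0],[0,0,0,0,-0.5,0],[0,0,0,0,-1,0],[0,0,0,0,-1,0],[0,-0.4,0,0,0,0],[0,-0.8,0,0,0,0],[0,-0.8,0,0,0,0],[0,-0.8,0,0,0,0]]]'

```text
clock: 23.22
eef_pos: [563.5, -79.0, 229.4]
tool_rot: [-1.57, -0.027, -3.002]
force: [0.4, 0.2, 0.1]
width: 85.2
```

```bash
python3 m.py; python3 -c "
from h import *
eyes.get_image('side');b=shot('side','s8');a=shot('top','t8')
A=cv2.resize(a['image'][190:300,230:390,::-1],(480,330),interpolation=2);B=cv2.resize(b['image'][170:300,250:375,::-1],(317,330),interpolation=2)
cv2.imwrite('pics/c9.png',np.hstack([A,B]))"; python3 m.py
```

```text
23.2167 [563.5 -79.  229.4] [-1.57  -0.027 -3.002] [0.4 0.2 0.1] [ 0.05 -0.06  0.  ] [-0.41  0.66  0.83  1.74 -0.54  1.02 -2.39]
23.3667 [565.8 -79.8 231.1] [-1.569 -0.02  -3.001] [ 0.2 -0.1 -0.4] [-0.02 -0.01  0.06] [-0.41  0.65  0.83  1.74 -0.54  1.01 -2.38]
```

View pics/c9.png

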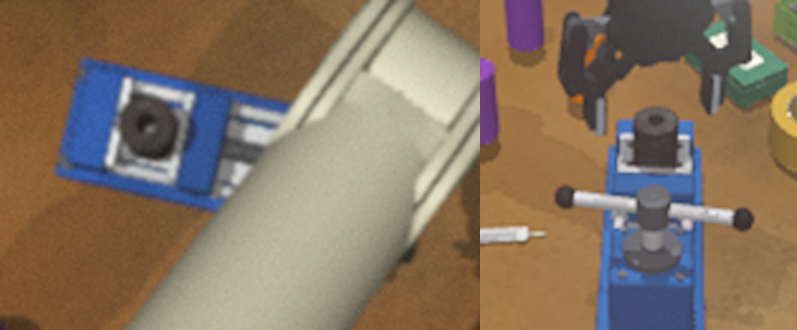

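```bash
python3 -c "
from h import *
print(finish_job())"
```

```text
the job is handed in; nothing more can be done
None
```

The black bush is clamped upright in the vice and the job was handed in at about 23 s; no verdict was reported.

- **Placing:** My first close on the bush was off-centre and too high, so I reopened and gripped it again. I set it on the bed, feeling about 17 N of contact, and let go. The picture after that showed it upright and centred between the open jaws.
- **Winding:** I did not pinch the bar. I used the two open fingers as a fork across it, centred on the hub, with one fresh hold after the first half turn. Torque was about 0.35–0.42 N m while winding free, then rose through 0.60 and 0.77 to 0.85 N m, which is inside the 0.7–1.0 N m "firm" range. I then backed off and lifted clear.
- **Last checks:** The bush stands upright between the closed jaws. The hand is about 80 mm above the handle with wrist force near zero, and no bystander in view had moved.
- **What is uncertain:** I had no direct reading of the clamping force, so I judged it only from the torque. My final handle angle, about 6.5 rad from tool yaw, is slightly above the 6.2–6.3 rad the bar suggests in the last picture. Both are well over 5.5 rad.

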